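# Start and zero the gauge readout

## Robot

A 6-joint arm with a two-finger parallel gripper is mounted at the origin on a cart in front of the work surface, level with it; the furniture and walls round the work are solid. World frame = base frame: x ahead of the robot, y to its left, z up, the work surface at z = 0. Lengths are in m, angles in rad, forces in N, time in s.
With the tool pointing down it reaches from about 0.275 to 0.825 m from the base axis. Payload 5.2 kg.
Tool frame: the origin (TCP) lies on the centre line of the jaws, within the pads' length; the fingertips stand 14 mm ahead of it and the grasp point (between the pads) lies 5 mm behind it (ctrl.nose_length is the distance from the TCP to the fingertips, in m); z points along the fingers, x is the direction in which the jaws open and shut, and the axes are right-handed (so a half turn about z gives the same grasp; the last joint's range is limited). The gripper opens to 93 mm and grips with 3 to 60 N. Pads are 15 mm wide; open, the fingers measure 128 mm over their backs; the gripper's body (75 mm by 188 mm) begins 65 mm behind the grasp point.
Start: joints at [-1.483, 0.259, 1.535, -0, 1.348, -0.203], TCP at [0.158, -0.527, 0.233] pointing down, gripper open.
Joint ranges: [-3.14, 3.14], [-0.91, 2.08], [0.19, 2.58], [-1.22, 4.36], [0.22, 2.71], [-3.12, 3.12]. Speed limits (rad/s): [2.57, 2.57, 3.14, 3.14, 3.14, 3.14].

## Interface

Orientations are given as a rotation vector (axis times angle).
In Python, from plant import ctrl gives the robot as it stands.
- The arm moves only by the tool send_rows, never from a script. Its argument "targets" is a list of rows, each an object with "offset": the shift along the world's x, y, z each as a share of 0.03 m, from -1 to 1, a list of three; "angular": the turn, a rotation vector about the world's x, y, z each as a share of 0.08 rad, from -1 to 1, a list of three. In form: [{"offset": [dx, dy, dz], "angular": [ax, ay, az]}, ...]. A call has 1 to 10 rows; each row shifts and turns the pose as measured when the row begins; what a row does not reach is not made up. A row lasts 1/12 s, in which the tool goes at most 41.7 mm and 7.16 degrees, less where a joint would pass 70% of its speed; a pose out of reach is approached as far as the arm can. A call with a number of a shift or a turn outside -1 to 1 is refused whole. A call with a gripper value outside its range is refused whole. "gripper" is the closure, from 0 (fully open) to 1 (shut), set as the call begins (left out, the last holds). The fingers move at their own pace and stop on an object; the grip force is fixed at half the most. Time passes only in rows, so rows that do not move let the fingers close. It gives the time, the measured TCP pose, the force and the opening at its end, in the units of the state.
- ctrl.state(): the state, without advancing time (a new reading comes with each control period).
- ctrl.snapshot(name): name is "side" or "top" or "wrist"; returns a dict with "color" (400x640x3 uint8, red, green, blue), "camera_matrix" (3x3 intrinsics, pixels), "world_from_camera" (4x4, takes a point from camera to world coordinates). Camera axes: x right, y down, z forward; pixel columns grow to the right and rows downward; lengths in m; the calibration is good to about 2 mm. A picture is of the moment at which its call begins. There is no depth.
- ctrl.sign_off(): hands the job in, once; it reports no verdict.
Trained networks look in a picture, given as the dict that the camera call returned (one of the last four; its "shot" number tells which), for a name from the list of things; names that differ only in an ending like _2 or _b are one class to them, and where a whole thing is asked for, a point or a joint stands for the part that bears it (a point fixed in the world has none). Each returns a list of dicts, best first, with "conf" (0 to 1); they miss things now and then, are a little off and sometimes report something else, mostly with a low value. They report only what shows in the picture. A call takes as long as a camera call.
- ctrl.look_for(picture, target): "point" ([row, column] in pixels, amid what is visible of it).
- ctrl.trace(picture, target): "mask" (400x640 bool, what is visible of it) and "point" ([row, column] in pixels, amid what is visible of it).
- ctrl.pinpoint(picture, target): "point" ([row, column] in pixels: a listed point, or the origin of a listed thing).
The state is a dict: "t": time; "joint_positions": joint angles; "qvel": joint speeds; "joint_efforts": joint torques, N m; "position": TCP position; "tool_rot": TCP orientation; "wrist_force": force on the tool from outside, world axes, zero at the start; "wrist_torque": the same for the moment, N m; "width": finger opening in m.
Only numpy, scipy, OpenCV 4.12 (cv2) and the standard library are available. Lean on these libraries where they do the work, as an engineer would, in place of code of your own. Each camera call takes 0.05 s, during which the arm holds its last target.

## Task

Start the gauge readout on the bench with your fingertips: first tip the wide rocker fully over by pressing down its raised end, then the narrow rocker in the same way, and then press the round key fully down and let it come up again. Both rockers stay over; do not press the square key (it wipes the stored readings), and neither lift nor push about the loose things round the console.

Things in the scene. Friction and masses are not known exactly. Their poses are not given: they have to be found in the camera images.
- console: grey readout console fixed to the worktop, 152 mm deep (x), 266 wide (y); metal panel on top at z = 40 mm; on its far side a display hood to z = 78 mm, near face at x = 59 mm. Origin: on the worktop under the middle of the row of four controls; x towards the hood, y left along the row, z up. Controls at y = -93, -31, 31, 93 mm in varying order: wide rocker, narrow rocker, round key, square key
- wide_rocker (a joint): tilt of the wide rocker switch, rad: 0 = off (its far end, on the console's +x side, stands up), 0.4 = fully over (far end down, its far half level). Stiff by friction, no spring: it stays where it is left; turns with about 0.04 N m (2 to 3 N pressed down at the far end), hard stop at 0.4
- wide_rocker_raised_end (a point): point on top of the far half of the wide black rocker, 44 mm wide (y) and 56 mm long (x), 20 mm from its pivot line; this is where to press straight down. Moves with the rocker: when off it lies about 64 mm above the worktop, when fully over about 56 mm. A low grey frame (top 49 mm up) surrounds it
- narrow_rocker (a joint): tilt of the narrow rocker switch, rad: 0 = off (its far end, on the console's +x side, stands up), 0.4 = fully over (far end down, its far half level). Stiff by friction, no spring: it stays where it is left; turns with about 0.04 N m (2 to 3 N pressed down at the far end), hard stop at 0.4
- narrow_rocker_raised_end (a point): point on top of the far half of the narrow black rocker, 18 mm wide (y) and 56 mm long (x), 20 mm from its pivot line; this is where to press straight down. Moves with the rocker: when off it lies about 64 mm above the worktop, when fully over about 56 mm. A low grey frame (top 49 mm up) surrounds it
- round_key (a joint): travel of the round white key, 28 mm across, m: 0 = up, 0.006 = fully down; a spring pushes it back, about 1.2 N at the start and 5 N fully down
- round_key_top (a point): centre of the top of the round white key, 28 mm across; 57 mm above the worktop when up. It goes straight down; a grey collar round it is 46 mm above the worktop
- square_key (a joint): travel of the square white key, 26 x 26 mm (not to be pressed), m: 0 = up, 0.006 = fully down; a spring pushes it back, about 1.2 N at the start and 5 N fully down
- square_key_top (a point): centre of the top of the square white key, 26 x 26 mm (not to be pressed); 57 mm above the worktop when up. It goes straight down; a grey collar round it is 46 mm above the worktop
- loose_setting_ring_2: loose setting ring, 34 mm across, 12 mm high, right (-y side) of the console; a bystander to be left alone. Origin at the centre of its underside
- loose_gauge_block_12: loose gauge block standing on end, 9 x 12 x 35 mm high, right (-y side) of the console; a bystander to be left alone. Origin at the centre of its underside
- loose_v_block_2: loose steel V-block, 44 x 36 mm, 34 mm high, in front of the console (operator's side), to the left; a bystander to be left alone. Origin at the centre of its underside
- loose_plug_gauge: loose plug gauge lying in front of the console (operator's side), to the right, 17 x 92 x 15 mm; a bystander to be left alone. Origin at the centre of its underside

How it is judged:
On the way, in this order (a step that is already met when the one before it is completed fails the run):
1. the wide rocker is fully over (value of joint wide_rocker above 0.33 rad), for 0.1 s.
2. the narrow rocker is fully over (value of joint narrow_rocker above 0.33 rad), for 0.1 s.
3. the round key is pressed fully down (value of joint round_key above 0.0045 m), for 0.05 s.
At the end, for the whole second after the job is handed in: both rockers are over by more than 0.33 of 0.4 rad, and the round and the square key are up (within 1 mm) (value of joint each of wide_rocker, narrow_rocker above 0.33 rad and value of joint each of round_key, square_key below 0.001 m); the robot touches nothing.
It fails at once if the narrow rocker is tipped before the wide one is over (value of joint narrow_rocker above 0.2 rad and value of joint wide_rocker below 0.3 rad).
It fails at once if the round key is pressed (over 2 mm) before both rockers are over (value of joint round_key above 0.002 m and value of joint any of wide_rocker, narrow_rocker below 0.3 rad).
It fails at once if the square key is pressed (over 2 mm) (value of joint square_key above 0.002 m).
It fails at once if a loose thing is lifted or moved by more than 15 mm (distance of any of loose_setting_ring_2, loose_gauge_block_12, loose_v_block_2, loose_plug_gauge from where it was at the start of the episode above 0.015 m).
It fails at once if the upright gauge block is knocked over (angle between loose_gauge_block_12's own z axis and vertical above 0.5 rad).
It also fails if it takes over 37 s, if anything falls off the work surface, if the arm or the gripper's body presses on something with over 40 N, if the wrist force passes 120 N, or if a joint passes its speed limit or range.

## Working session

There is one attempt and no reset: what is moved stays moved. The work goes in short steps, Python scripts to look and compute and a tool call to move; the robot and the scene stay as the last step left them, time stands still between calls to the robot, and variables do not carry over. Pictures are saved under pics/ and viewed, and the job is handed in when it is done.

Besides the shell and the picture viewer there is one more tool, called as name([rows], argument=value, ...), one row to a line, values as JSON. send_rows: Moves the arm, as the interface text tells. Shift numbers are shares of 0.03 m and turn numbers shares of 0.08 rad, none past 1 either way. Its arguments: {"type":"object","properties":{"targets":{"type":"array","items":{"type":"object","properties":{"offset":{"type":"array","items":{"type":"number","minimum":-1,"maximum":1}},"angular":{"type":"array","items":{"type":"number","minimum":-1,"maximum":1}}}}},"gripper":{"type":"number"}},"required":["targets"]}

```bash
ls; mkdir -p pics; cat > h.py <<'E'
from plant import ctrl
import numpy as np, cv2
def save(p,n): cv2.imwrite('pics/'+n,p['color'][:,:,::-1])
def ray(p,rc,z):
    K=np.array(p['camera_matrix']);T=np.array(p['world_from_camera'])
    d=T[:3,:3]@np.linalg.inv(K)@np.array([rc[1],rc[0],1.]);o=T[:3,3]
    return o+d*(z-o[2])/d[2]
E
python3 - <<'E'
from h import *
print(ctrl.state())
for n in ['top','side']:
    p=ctrl.snapshot(n);save(p,n+'1.png')
    print(n,np.array(p['world_from_camera']).round(3).tolist())
    for t,z in [('console',0),('wide_rocker_raised_end',.064),('narrow_rocker_raised_end',.064),('round_key_top',.057),('square_key_top',.057),('loose_gauge_block_12',0),('loose_setting_ring_2',0),('loose_v_block_2',0),('loose_plug_gauge',0)]:
        for d in ctrl.pinpoint(p,t)[:2]:
            print(t,round(d['conf'],2),np.round(d['point'],1),ray(p,d['point'],z).round(4))
E
```

```text
pics
{'t': 0.0, 'joint_positions': array([-1.48283936e+00,  2.59387095e-01,  1.53602839e+00, -1.28261047e-06,
        1.34801170e+00, -2.02820487e-01]), 'qvel': array([-0.0003448 , -0.00033144,  0.00053488,  0.00023651,  0.00054357,
       -0.00101105]), 'joint_efforts': array([ 5.38370186e-04, -4.37301850e+01, -2.83996654e+01,  7.19208573e-02,
        4.16398945e-02, -1.46346611e-04]), 'position': array([ 0.15764974, -0.52639867,  0.23181591]), 'tool_rot': array([-2.51874242e+00,  1.87535049e+00,  1.91795808e-03]), 'wrist_force': array([ 0.15559369, -0.54854239,  0.41455587]), 'wrist_torque': array([-0.01860181,  0.04759387,  0.02795545]), 'width': 0.09278755790927595}
top [[-0.019, -0.997, 0.079, 0.443], [-1.0, 0.017, -0.022, -0.317], [0.021, -0.08, -0.997, 0.92], [0.0, 0.0, 0.0, 1.0]]
console 0.88 [217.3 292.1] [ 0.4689 -0.2667  0.    ]
console 0.64 [220.3 249.4] [ 0.4634 -0.1616  0.    ]
wide_rocker_raised_end 0.59 [197.5 326.6] [ 0.5114 -0.3504  0.064 ]
narrow_rocker_raised_end 0.69 [220.3 246.8] [ 0.4621 -0.1665  0.064 ]
round_key_top 0.46 [268.  278.7] [ 0.3519 -0.2377  0.057 
[... 480 characters left out ...]
2  -0.3625  0.    ]
side [[0.999, -0.044, 0.026, 0.458], [-0.047, -0.58, 0.814, -1.03], [-0.021, -0.814, -0.581, 0.601], [0.0, 0.0, 0.0, 1.0]]
console 0.59 [213.5 315.2] [ 0.464  -0.2592  0.    ]
wide_rocker_raised_end 0.62 [213.4 347.1] [ 0.5196 -0.3451  0.064 ]
narrow_rocker_raised_end 0.52 [161.9 313. ] [ 0.4644 -0.1691  0.064 ]
round_key_top 0.63 [182.3 316.3] [ 0.4688 -0.2335  0.057 ]
round_key_top 0.62 [278.3 339.6] [ 0.4955 -0.4953  0.057 ]
square_key_top 0.55 [205.3 320.6] [ 0.4741 -0.3086  0.057 ]
loose_gauge_block_12 0.44 [280.2 336.8] [ 0.4944 -0.4434  0.    ]
loose_v_block_2 0.94 [203.5 254.3] [ 0.3408 -0.2169  0.    ]
loose_plug_gauge 0.64 [253.1 277.3] [ 0.3924 -0.3695  0.    ]
```

```bash
python3 - <<'E'
import cv2
a=cv2.imread('pics/top1.png')[140:300,190:400]
b=cv2.imread('pics/side1.png')[120:310,210:430]
cv2.imwrite('pics/top1z.png',cv2.resize(a,(787,600),interpolation=cv2.INTER_CUBIC))
cv2.imwrite('pics/side1z.png',cv2.resize(b,None,fx=3.1,fy=3.1,interpolation=cv2.INTER_CUBIC))
E
```

```text
(no output)
```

View pics/top1z.png

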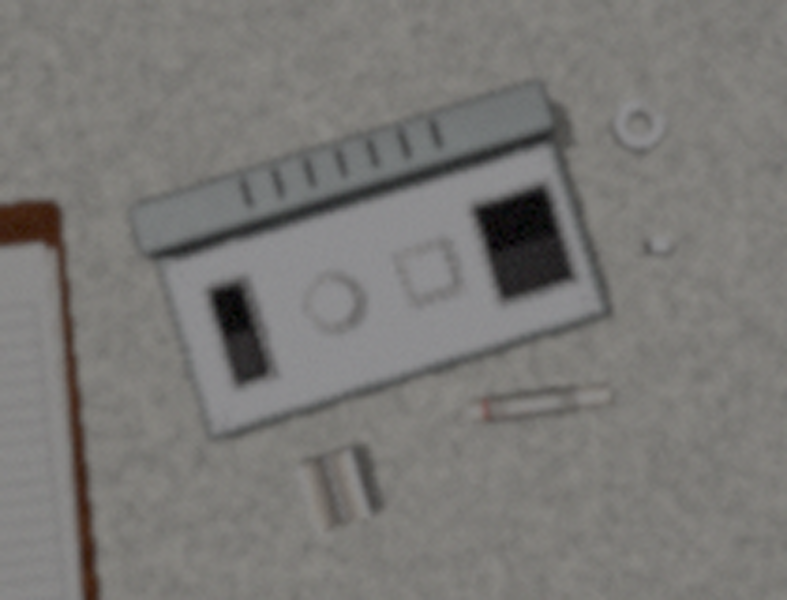

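View pics/side1z.png

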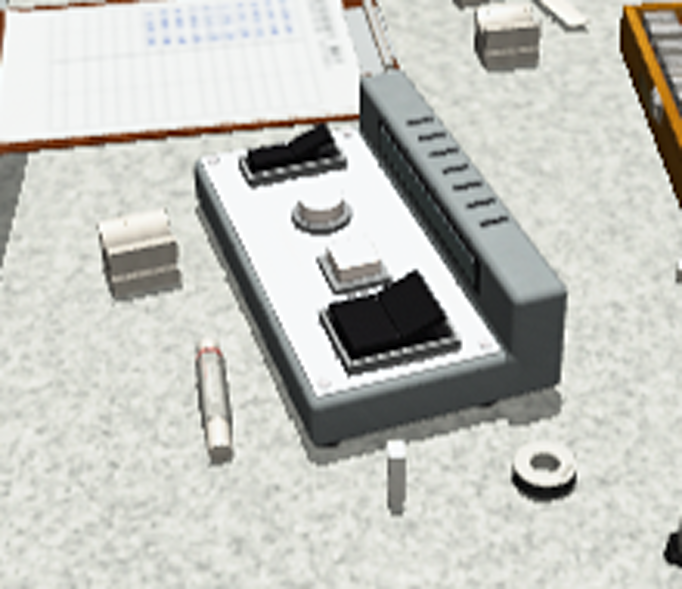

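```bash
cat >> h.py <<'E'
from scipy.optimize import least_squares
def proj(p,X):
    T=np.linalg.inv(np.array(p['world_from_camera']));c=(T[:3,:3]@X.T).T+T[:3,3]
    u=(np.array(p['camera_matrix'])@c.T).T;return u[:,:2]/u[:,2:]
def loc(q,P):
    P=np.atleast_2d(P);c,s=np.cos(q[2]),np.sin(q[2])
    return np.c_[q[0]+c*P[:,0]-s*P[:,1],q[1]+s*P[:,0]+c*P[:,1],P[:,2]]
PT={'console':(0,0,0),'wide_rocker_raised_end':(.0195,-.093,.064),'narrow_rocker_raised_end':(.0195,.093,.064),'round_key_top':(0,.031,.057),'square_key_top':(0,-.031,.057)}
def fit(names,q0=(.468,-.262,.268)):
    ps=[];obs=[]
    for n in names:
        p=ctrl.snapshot(n);ps.append(p)
        for t in PT:
            for d in ctrl.pinpoint(p,t)[:2]: obs.append((p,PT[t],np.array(d['point'])[::-1],t,n))
    f=lambda q:np.concatenate([proj(o[0],loc(q,o[1]))[0]-o[2] for o in obs])
    r=least_squares(f,q0,loss='soft_l1',f_scale=2)
    for o,e in zip(obs,f(r.x).reshape(-1,2)): print(o[4],o[3],e.round(1))
    print('pose',r.x.round(4));return r.x,ps
def overlay(p,q,fn,crop,s):
    im=cv2.resize(p['color'][:,:,::-1][crop[0]:crop[1],crop[2]:crop[3]],None,fx=s,fy=s,interpolation=cv2.INTER_CUBIC)
    def poly(P,col):
        uv=((proj(p,loc(q,np.array(P,float)))-[crop[2],crop[0]]+.5)*s).astype(int)
        cv2.polylines(im,[uv],True,col,1)
    for cy,hw,hl,z in [(-.093,.022,.028,.049),(.093,.009,.028,.049),(-.031,.013,.013,.057)]:
        poly([(-hl,cy-hw,z),(hl,cy-hw,z),(hl,cy+hw,z),(-hl,cy+hw,z)],(0,0,255))
    a=np.linspace(0,6.28,40);poly(np.c_[.014*np.cos(a),.031+.014*np.sin(a),0*a+.057],(0,0,255))
    for t in PT: poly([PT[t]]*2,(0,255,0)); 
    poly([(.059,-.133,.078),(.059,.133,.078)],(255,0,0))
    cv2.imwrite('pics/'+fn,im)
E
python3 - <<'E'
from h import *
q,ps=fit(['top','side'])
overlay(ps[0],q,'ov_top.png',(140,300,190,400),3.75)
overlay(ps[1],q,'ov_side.png',(120,310,210,430),3.1)
E
```

```text
top console [-2.2  2.4]
top wide_rocker_raised_end [-2.8 -1.1]
top narrow_rocker_raised_end [3.4 0.2]
top round_key_top [-0.8 -1.9]
top square_key_top [-0.1  3.4]
side console [2.6 1.5]
side wide_rocker_raised_end [-1.6  0.3]
side narrow_rocker_raised_end [0.1 2.1]
side round_key_top [-0.6 -0.5]
side square_key_top [1.5 0.7]
pose [ 0.4711 -0.264   0.2689]
```

View pics/ov_top.png

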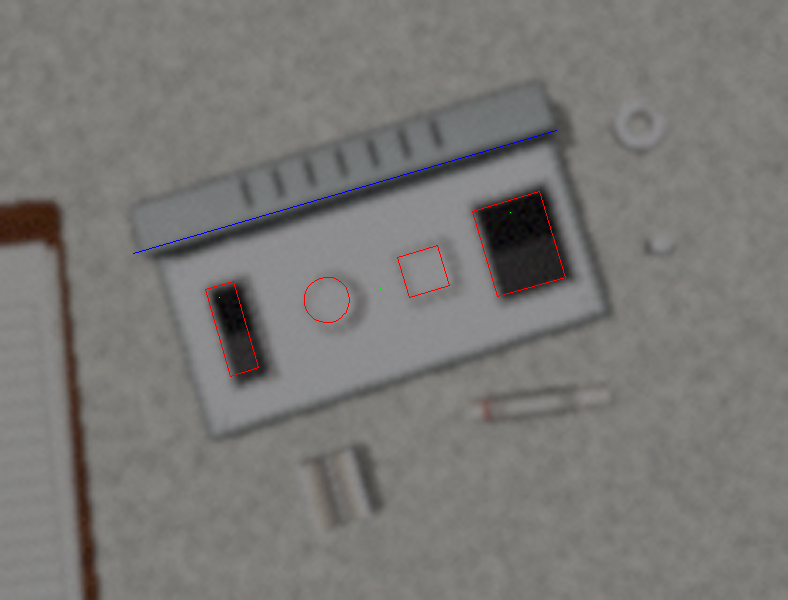

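View pics/ov_side.png

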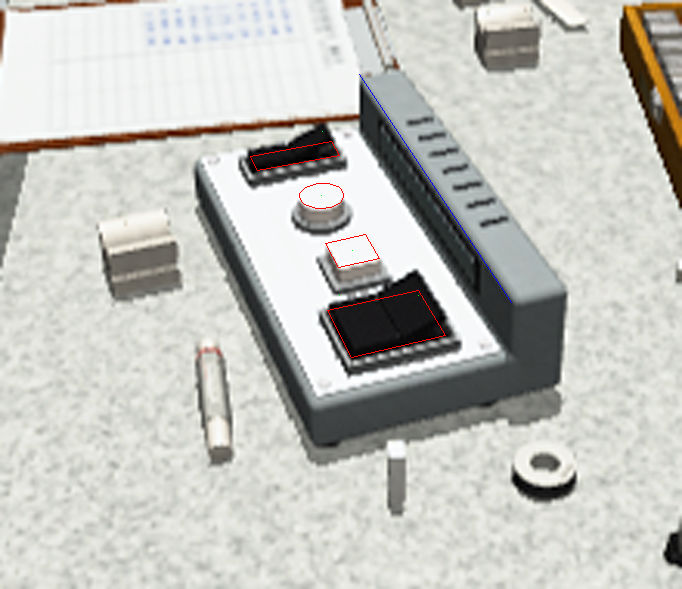

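send_rows([
  {"offset": [0.8, 0.4, 0]},
  {"offset": [0.8, 0.4, 0]},
  {"offset": [0.8, 0.4, 0]},
  {"offset": [0.8, 0.4, 0]},
  {"offset": [0.8, 0.4, 0]},
  {"offset": [0.8, 0.4, 0]},
  {"offset": [0.8, 0.4, 0]},
  {"offset": [0.8, 0.4, 0]},
  {"offset": [0.8, 0.4, 0]},
  {"offset": [0.8, 0.4, 0]},
], gripper=1)

```text
schema error: expected keys offset, angular
```

send_rows([
  {"offset": [0.8, 0.4, 0], "angular": [0, 0, 0]},
  {"offset": [0.8, 0.4, 0], "angular": [0, 0, 0]},
  {"offset": [0.8, 0.4, 0], "angular": [0, 0, 0]},
  {"offset": [0.8, 0.4, 0], "angular": [0, 0, 0]},
  {"offset": [0.8, 0.4, 0], "angular": [0, 0, 0]},
  {"offset": [0.8, 0.4, 0], "angular": [0, 0, 0]},
  {"offset": [0.8, 0.4, 0], "angular": [0, 0, 0]},
  {"offset": [0.8, 0.4, 0], "angular": [0, 0, 0]},
  {"offset": [0.8, 0.4, 0], "angular": [0, 0, 0]},
  {"offset": [0.8, 0.4, 0], "angular": [0, 0, 0]},
], gripper=1)

```text
t: 2.43
position: [0.402, -0.4044, 0.2328]
tool_rot: [2.507, -1.888, 0.0]
wrist_force: [0.3, -0.5, 0.1]
width: 0.0311
```

```bash
python3 - <<'E'
from h import *
q,ps=fit(['wrist'],(.47,-.2655,.269))
overlay(ps[0],(.47,-.2655,.269),'ov_w.png',(0,400,0,640),1.2)
E
```

```text
wrist console [2.2 0. ]
wrist wide_rocker_raised_end [-1.  -0.9]
wrist narrow_rocker_raised_end [-0.1 -4.4]
wrist round_key_top [5.1 0.8]
wrist round_key_top [-111.8   15.7]
pose [ 0.4709 -0.2675  0.2642]
```

View pics/ov_w.png

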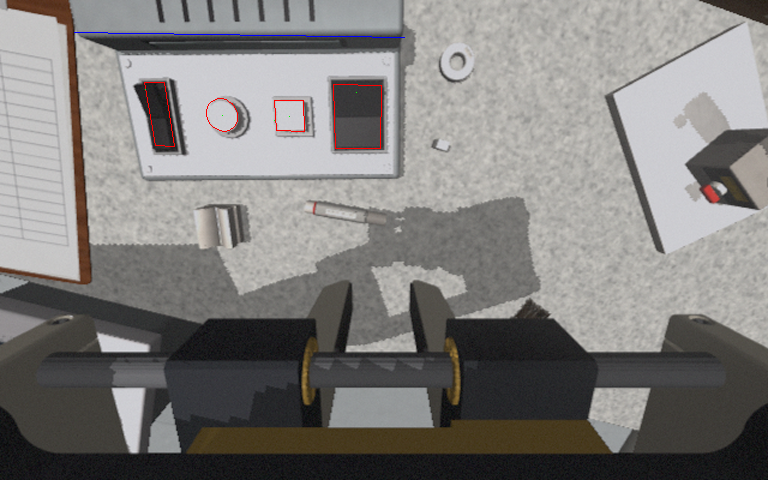

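send_rows([
  {"offset": [0.75, 0.36, 0], "angular": [0, 0, 0]},
  {"offset": [0.75, 0.36, 0], "angular": [0, 0, 0]},
  {"offset": [0.75, 0.36, 0], "angular": [0, 0, 0]},
  {"offset": [0.75, 0.36, 0], "angular": [0, 0, 0]},
  {"offset": [0.75, 0.36, 0], "angular": [0, 0, 0]},
  {"offset": [0, 0, -0.7], "angular": [0, 0, 0]},
  {"offset": [0, 0, -0.7], "angular": [0, 0, 0]},
  {"offset": [0, 0, -0.7], "angular": [0, 0, 0]},
  {"offset": [0, 0, -0.7], "angular": [0, 0, 0]},
  {"offset": [0, 0, 0], "angular": [0, 0, 0]},
], gripper=1)

```text
t: 3.57
position: [0.5066, -0.3617, 0.1485]
tool_rot: [2.482, -1.913, 0.008]
wrist_force: [0.3, 0.3, 0.8]
width: 0.0006
```

```bash
python3 - <<'E'
from h import *
print(ctrl.state()['position'],ctrl.state()['tool_rot'])
for n in ['wrist','side']:
    p=ctrl.snapshot(n);overlay(p,(.4705,-.2665,.267),n+'3.png',(0,400,0,640),1.2)
E
```

```text
[ 0.50660893 -0.36171717  0.14850234] [ 2.48241044 -1.91263665  0.00797268]
```

View pics/wrist3.png

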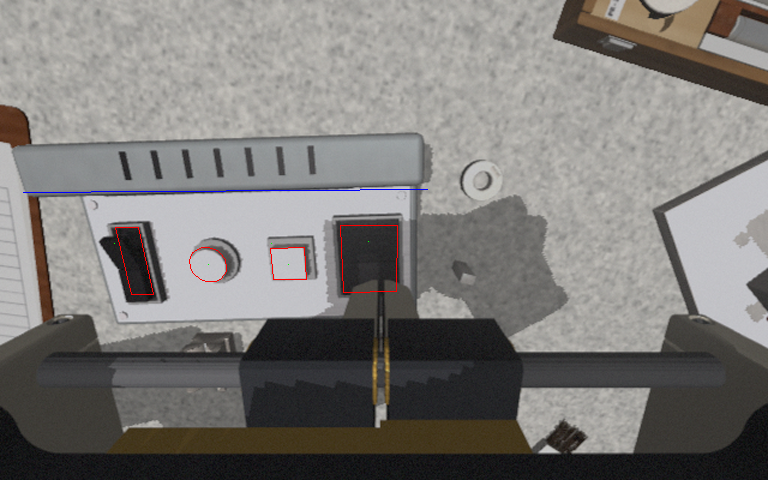

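View pics/side3.png

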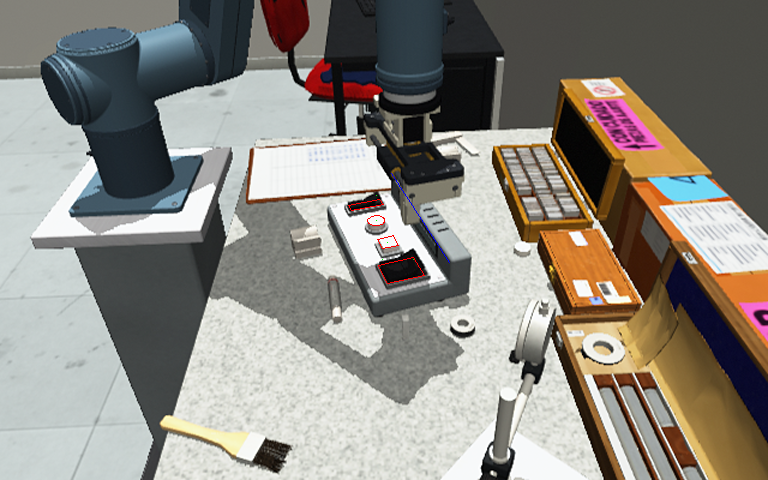

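send_rows([
  {"offset": [0.26, 0.36, 0], "angular": [0, 0, 0]},
  {"offset": [0, 0, -0.6], "angular": [0, 0, 0]},
  {"offset": [0, 0, -0.6], "angular": [0, 0, 0]},
  {"offset": [0, 0, -0.6], "angular": [0, 0, 0]},
  {"offset": [0, 0, 0], "angular": [0, 0, 0]},
  {"offset": [0, 0, 0], "angular": [0, 0, 0]},
])

```text
t: 4.17
position: [0.5219, -0.3562, 0.1097]
tool_rot: [2.476, -1.918, 0.048]
wrist_force: [0.5, -0.6, -0.6]
width: 0.0003
```

```bash
cat >> h.py <<'E'
from scipy.spatial.transform import Rotation as Ro
Q=(.4705,-.2665,.267)
def delta(P,z,q=Q):
    s=ctrl.state();R=Ro.from_rotvec(s['tool_rot'])
    t=loc(q,(P[0],P[1],z))[0];a=-(np.pi/2-q[2])
    D=Ro.from_matrix(np.array([[np.cos(a),np.sin(a),0],[np.sin(a),-np.cos(a),0],[0,0,-1]]))
    print('t',round(s['t'],2),'pos',s['position'].round(4),'goal',t.round(4),'F',s['wrist_force'].round(1))
    print('offset',((t-s['position'])/.03).round(2),'angular',((D*R.inv()).as_rotvec()/.08).round(2),'qv',s['qvel'].round(3))
E
python3 -c "
from h import *
delta((.02,-.093),.092)"
```

```text
t 4.17 pos [ 0.5219 -0.3562  0.1097] goal [ 0.5143 -0.3509  0.092 ] F [ 0.5 -0.6 -0.6]
offset [-0.25  0.18 -0.59] angular [0.33 0.23 0.18] qv [0.006 0.001 0.006 0.003 0.002 0.007]
```

send_rows([
  {"offset": [-0.25, 0.18, 0], "angular": [0.33, 0.23, 0.18]},
  {"offset": [0, 0, 0], "angular": [0, 0, 0]},
  {"offset": [0, 0, -0.3], "angular": [0, 0, 0]},
  {"offset": [0, 0, 0], "angular": [0, 0, 0]},
])

```text
t: 4.5
position: [0.5179, -0.3524, 0.1073]
tool_rot: [2.497, -1.905, 0.017]
wrist_force: [-0.5, 0.4, -0.3]
width: 0.0007
```

```bash
python3 -c "
from h import *
delta((.02,-.093),.092)"
```

```text
t 4.5 pos [ 0.5179 -0.3524  0.1073] goal [ 0.5143 -0.3509  0.092 ] F [-0.5  0.4 -0.3]
offset [-0.12  0.05 -0.51] angular [ 0.09  0.1  -0.  ] qv [ 0.006 -0.041 -0.044  0.001  0.019  0.009]
```

send_rows([
  {"offset": [-0.12, 0.05, -0.3], "angular": [0.1, 0.1, 0]},
  {"offset": [-0.05, 0.03, -0.3], "angular": [0.05, 0.05, 0]},
  {"offset": [0, 0, -0.2], "angular": [0, 0, 0]},
])

```text
t: 4.75
position: [0.5142, -0.3511, 0.0844]
tool_rot: [-2.497, 1.906, 0.001]
wrist_force: [-0.5, 0.7, 0.1]
width: 0.0006
```

```bash
python3 -c "
from h import *
delta((.02,-.093),.070)"
```

```text
t 4.75 pos [ 0.5142 -0.3511  0.0844] goal [ 0.5143 -0.3509  0.07  ] F [-0.5  0.7  0.1]
offset [ 0.    0.01 -0.48] angular [-0.01 -0.    0.  ] qv [ 0.     0.083  0.08  -0.002 -0.16   0.002]
```

Well aligned; press in small steps, watching force.

send_rows([
  {"offset": [0, 0, -0.2], "angular": [0, 0, 0]},
  {"offset": [0, 0, -0.2], "angular": [0, 0, 0]},
  {"offset": [0, 0, -0.15], "angular": [0, 0, 0]},
])

```text
t: 5.0
position: [0.5151, -0.3512, 0.0693]
tool_rot: [-2.496, 1.906, -0.002]
wrist_force: [-13.6, 11.9, 58.6]
width: 0.0002
```

```bash
python3 -c "
from h import *
delta((.02,-.093),.070)"
```

```text
t 5.0 pos [ 0.5151 -0.3512  0.0693] goal [ 0.5143 -0.3509  0.07  ] F [-13.6  11.9  58.6]
offset [-0.03  0.01  0.02] angular [-0.01  0.02  0.01] qv [ 0.003  0.001  0.012 -0.006 -0.029  0.001]
```

send_rows([
  {"offset": [0, 0, 0], "angular": [0, 0, 0]},
  {"offset": [0, 0, 0], "angular": [0, 0, 0]},
  {"offset": [0, 0, 0.5], "angular": [0, 0, 0]},
  {"offset": [0, 0, 0.9], "angular": [0, 0, 0]},
  {"offset": [0, 0, 0.9], "angular": [0, 0, 0]},
  {"offset": [0, 0, 0.5], "angular": [0, 0, 0]},
])

```text
t: 5.5
position: [0.5113, -0.3483, 0.15]
tool_rot: [-2.496, 1.905, 0.019]
wrist_force: [-0.3, 0.5, 1.5]
width: 0.0007
```

```bash
python3 -c "
from h import *
delta((.02,.093),.13)
p=ctrl.snapshot('side');overlay(p,Q,'side4.png',(120,310,210,430),3)"
```

```text
t 5.5 pos [ 0.5113 -0.3483  0.15  ] goal [ 0.4653 -0.1715  0.13  ] F [-0.3  0.5  1.5]
offset [-1.53  5.89 -0.67] angular [-0.11 -0.1   0.01] qv [-0.002 -0.136 -0.189 -0.003  0.364  0.   ]
```

View pics/side4.png

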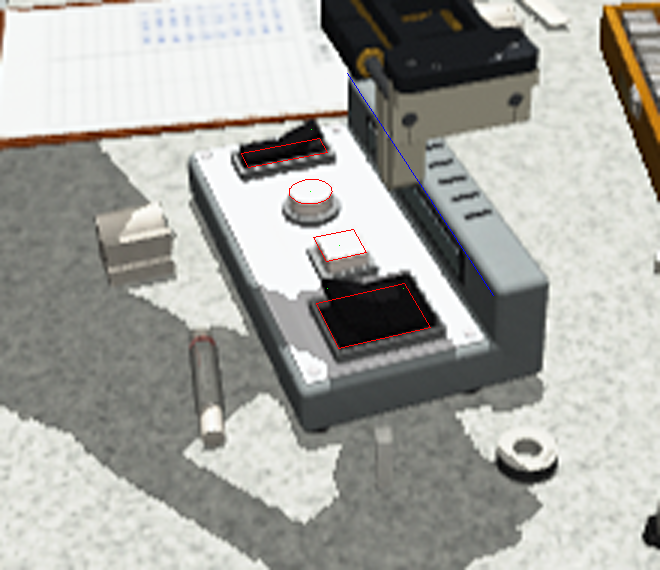

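send_rows([
  {"offset": [-0.2, 0.8, 0], "angular": [-0.1, -0.1, 0]},
  {"offset": [-0.2, 0.8, 0], "angular": [0, 0, 0]},
  {"offset": [-0.2, 0.8, 0], "angular": [0, 0, 0]},
  {"offset": [-0.2, 0.8, 0], "angular": [0, 0, 0]},
  {"offset": [-0.2, 0.8, 0], "angular": [0, 0, 0]},
  {"offset": [-0.2, 0.8, 0], "angular": [0, 0, 0]},
  {"offset": [-0.1, 0.4, 0], "angular": [0, 0, 0]},
  {"offset": [-0.05, 0.2, 0], "angular": [0, 0, 0]},
])

```text
t: 6.22
position: [0.4669, -0.1833, 0.1441]
tool_rot: [2.49, -1.911, -0.002]
wrist_force: [0.6, -0.8, 0.4]
width: 0.0006
```

```bash
python3 -c "
from h import *
delta((.02,.093),.1)
p=ctrl.snapshot('wrist');overlay(p,Q,'wrist5.png',(0,400,0,640),1.2)"
```

```text
t 6.22 pos [ 0.4669 -0.1833  0.1441] goal [ 0.4653 -0.1715  0.1   ] F [ 0.6 -0.8  0.4]
offset [-0.06  0.39 -1.47] angular [ 0.02 -0.03  0.06] qv [ 0.111 -0.069  0.127 -0.002 -0.043  0.104]
```

View pics/wrist5.png

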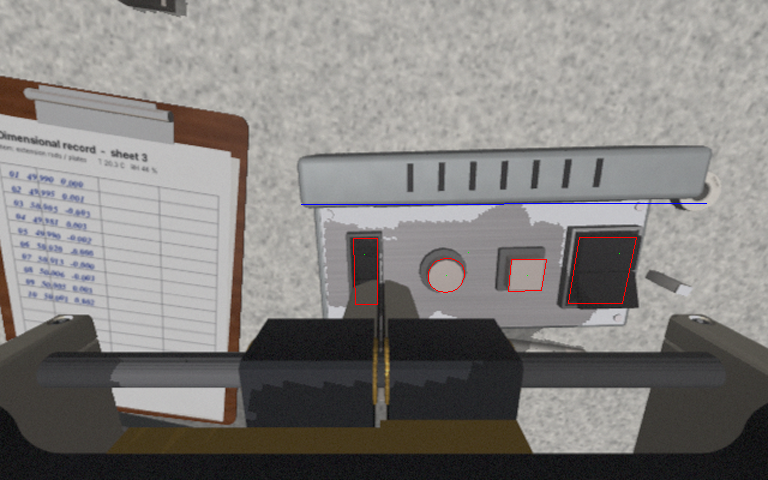

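send_rows([
  {"offset": [-0.05, 0.35, -0.4], "angular": [0, 0, 0]},
  {"offset": [0, 0.1, -0.5], "angular": [0, 0, 0]},
  {"offset": [0, 0.05, -0.4], "angular": [0, 0, 0]},
  {"offset": [0, 0, -0.2], "angular": [0, 0, 0]},
])

```text
t: 6.6
position: [0.4681, -0.1711, 0.0984]
tool_rot: [2.49, -1.91, 0.008]
wrist_force: [1.3, 0.0, -0.1]
width: 0.0006
```

```bash
python3 -c "
from h import *
delta((.02,.093),.07)"
```

```text
t 6.6 pos [ 0.4681 -0.1711  0.0984] goal [ 0.4653 -0.1715  0.07  ] F [ 1.3  0.  -0.1]
offset [-0.1  -0.02 -0.95] angular [0.07 0.03 0.06] qv [-0.011  0.107  0.057 -0.008 -0.185 -0.005]
```

send_rows([
  {"offset": [-0.1, -0.02, -0.3], "angular": [0.07, 0.03, 0.06]},
  {"offset": [-0.03, 0, -0.2], "angular": [0, 0, 0]},
  {"offset": [0, 0, -0.15], "angular": [0, 0, 0]},
])

```text
t: 6.85
position: [0.4653, -0.1743, 0.0769]
tool_rot: [2.497, -1.907, 0.001]
wrist_force: [1.0, 0.5, 1.8]
width: 0.0006
```

```bash
python3 -c "
from h import *
delta((.02,.093),.07)"
```

```text
t 6.85 pos [ 0.4653 -0.1743  0.0769] goal [ 0.4653 -0.1715  0.07  ] F [1.  0.5 1.8]
offset [-0.    0.09 -0.23] angular [0.01 0.01 0.01] qv [-0.013  0.093  0.044  0.006 -0.145 -0.011]
```

send_rows([
  {"offset": [0, 0, -0.15], "angular": [0, 0, 0]},
  {"offset": [0, 0, -0.15], "angular": [0, 0, 0]},
  {"offset": [0, 0, -0.1], "angular": [0, 0, 0]},
])

```text
t: 7.1
position: [0.4664, -0.1753, 0.0692]
tool_rot: [-2.495, 1.908, -0.004]
wrist_force: [-13.5, 10.8, 51.9]
width: 0.0005
```

```bash
python3 -c "
from h import *
delta((.02,.093),.07)"
```

```text
t 7.1 pos [ 0.4664 -0.1753  0.0692] goal [ 0.4653 -0.1715  0.07  ] F [-13.5  10.8  51.9]
offset [-0.04  0.13  0.03] angular [0.01 0.03 0.03] qv [ 0.002  0.005  0.008  0.001 -0.015 -0.   ]
```

send_rows([
  {"offset": [0, 0, 0], "angular": [0, 0, 0]},
  {"offset": [0, 0, 0], "angular": [0, 0, 0]},
  {"offset": [0, 0, 0.5], "angular": [0, 0, 0]},
  {"offset": [0, 0, 0.8], "angular": [0, 0, 0]},
  {"offset": [0, 0, 0.5], "angular": [0, 0, 0]},
  {"offset": [0, 0, 0], "angular": [0, 0, 0]},
])

```text
t: 7.6
position: [0.4657, -0.1763, 0.1268]
tool_rot: [2.495, -1.908, 0.005]
wrist_force: [0.1, -0.2, 1.3]
width: 0.0009
```

```bash
python3 -c "
from h import *
delta((0,.031),.1)
p=ctrl.snapshot('side');overlay(p,Q,'side6.png',(120,310,210,430),3)"
```

```text
t 7.6 pos [ 0.4657 -0.1763  0.1268] goal [ 0.4623 -0.2366  0.1   ] F [ 0.1 -0.2  1.3]
offset [-0.11 -2.01 -0.89] angular [0.03 0.03 0.02] qv [-0.005  0.016  0.019 -0.004 -0.034  0.001]
```

View pics/side6.png

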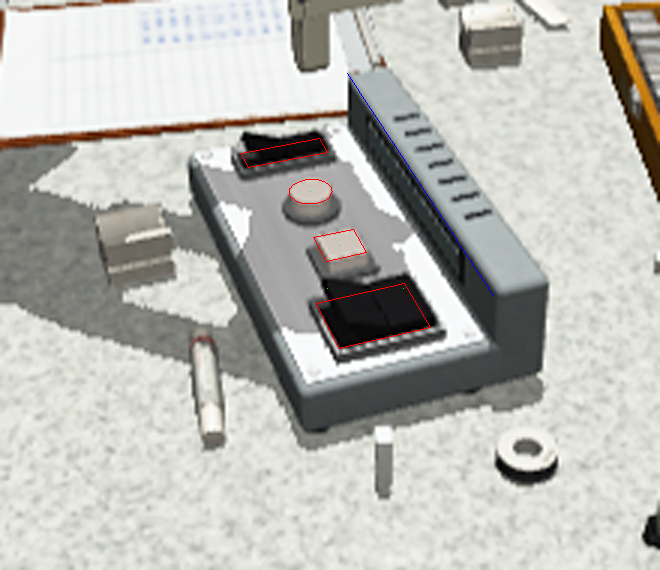

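send_rows([
  {"offset": [-0.05, -0.6, 0], "angular": [0, 0, 0]},
  {"offset": [-0.03, -0.6, 0], "angular": [0, 0, 0]},
  {"offset": [-0.03, -0.5, 0], "angular": [0, 0, 0]},
  {"offset": [0, -0.2, 0], "angular": [0, 0, 0]},
  {"offset": [0, 0, 0], "angular": [0, 0, 0]},
])

```text
t: 8.07
position: [0.4597, -0.2333, 0.1201]
tool_rot: [2.496, -1.906, -0.006]
wrist_force: [-0.3, -0.1, 1.0]
width: 0.0004
```

```bash
python3 -c "
from h import *
delta((0,.031),.1)
p=ctrl.snapshot('wrist');overlay(p,Q,'wrist7.png',(0,400,0,640),1.2)"
```

```text
t 8.07 pos [ 0.4597 -0.2333  0.1201] goal [ 0.4623 -0.2366  0.1   ] F [-0.3 -0.1  1. ]
offset [ 0.09 -0.11 -0.67] angular [-0.02 -0.05  0.  ] qv [-0.006  0.017  0.019  0.003 -0.013  0.006]
```

View pics/wrist7.png

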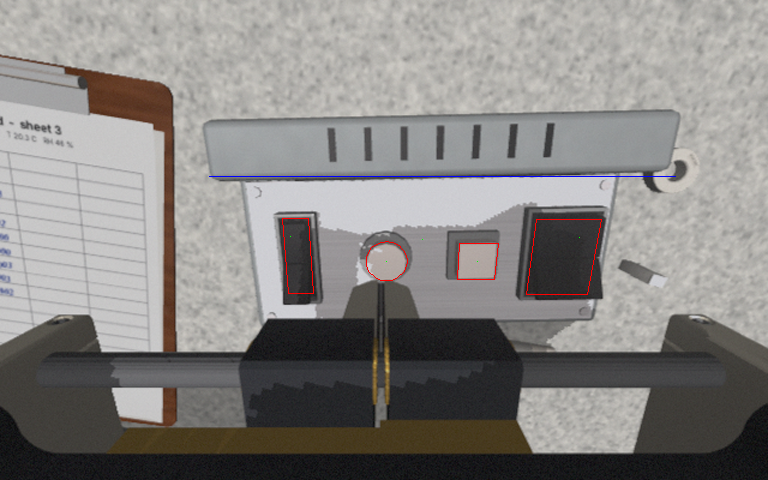

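send_rows([
  {"offset": [0.09, -0.11, -0.4], "angular": [0, 0, 0]},
  {"offset": [0.05, -0.05, -0.5], "angular": [0, 0, 0]},
  {"offset": [0, 0, -0.4], "angular": [0, 0, 0]},
  {"offset": [0, 0, -0.2], "angular": [0, 0, 0]},
])

```text
t: 8.45
position: [0.4639, -0.235, 0.0728]
tool_rot: [2.497, -1.906, -0.008]
wrist_force: [-0.1, 0.1, -0.4]
width: 0.0006
```

```bash
python3 -c "
from h import *
delta((0,.031),.065)"
```

```text
t 8.45 pos [ 0.4639 -0.235   0.0728] goal [ 0.4623 -0.2366  0.065 ] F [-0.1  0.1 -0.4]
offset [-0.05 -0.05 -0.26] angular [-0.04 -0.05  0.  ] qv [ 0.011  0.098  0.078  0.005 -0.171  0.007]
```

send_rows([
  {"offset": [0, 0, -0.2], "angular": [0, 0, 0]},
  {"offset": [0, 0, -0.15], "angular": [0, 0, 0]},
  {"offset": [0, 0, -0.1], "angular": [0, 0, 0]},
])

```text
t: 8.7
position: [0.4641, -0.2345, 0.0646]
tool_rot: [2.498, -1.901, -0.006]
wrist_force: [-12.1, 5.7, 38.0]
width: 0.0004
```

```bash
python3 -c "
from h import *
delta((0,.031),.065)"
```

```text
t 8.7 pos [ 0.4641 -0.2345  0.0646] goal [ 0.4623 -0.2366  0.065 ] F [-12.1   5.7  38. ]
offset [-0.06 -0.07  0.01] angular [-0.   -0.05 -0.04] qv [ 0.006 -0.003  0.01  -0.014 -0.025  0.004]
```

Force of 38 N against a 5 N spring: the key is bottomed (tip at 50.6 mm). Hold briefly, then retract.

send_rows([
  {"offset": [0, 0, 0], "angular": [0, 0, 0]},
  {"offset": [0, 0, 0], "angular": [0, 0, 0]},
  {"offset": [0, 0, 0.5], "angular": [0, 0, 0]},
  {"offset": [0, 0, 0.9], "angular": [0, 0, 0]},
  {"offset": [0, 0, 0.9], "angular": [0, 0, 0]},
  {"offset": [0, 0, 0.9], "angular": [0, 0, 0]},
  {"offset": [0, 0, 0.5], "angular": [0, 0, 0]},
  {"offset": [0, 0, 0], "angular": [0, 0, 0]},
  {"offset": [0, 0, 0], "angular": [0, 0, 0]},
])

```text
t: 9.45
position: [0.4628, -0.2298, 0.1834]
tool_rot: [2.502, -1.896, -0.005]
wrist_force: [-0.6, 0.1, 0.1]
width: 0.0006
```

```bash
python3 -c "
from h import *
delta((0,.031),.2)
p=ctrl.snapshot('side');overlay(p,Q,'side8.png',(120,310,210,430),3)
p=ctrl.snapshot('wrist');save(p,'wrist8.png')"
```

```text
t 9.45 pos [ 0.4628 -0.2298  0.1834] goal [ 0.4623 -0.2366  0.2   ] F [-0.6  0.1  0.1]
offset [-0.02 -0.23  0.55] angular [ 0.   -0.05 -0.09] qv [ 0.006 -0.022 -0.013  0.003  0.006  0.004]
```

View pics/side8.png

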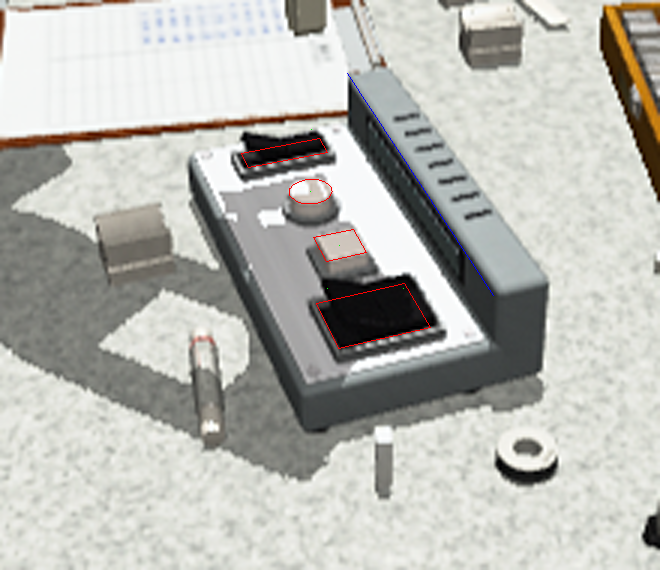

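View pics/wrist8.png

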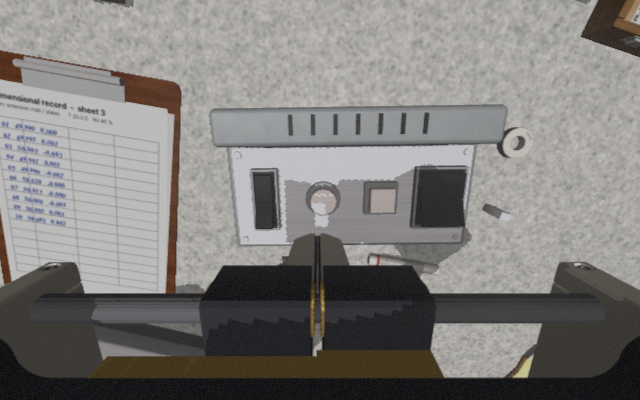

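Both rockers lie over with their near ends up, and the round key (side view 310,192) is back up level with its outline. The square key is up, the loose things have not moved, and the arm is clear.

```bash
python3 -c "
from plant import ctrl
print(ctrl.sign_off())"
```

```text
the job is handed in; nothing more can be done
None
```

I tipped the wide rocker, then the narrow rocker, then pressed the round key fully down and let it come up. I handed the job in at about 9.5 s, with no verdict reported back.

- **Presses:** Each one ended on a hard stop. The fingertips reached 55 mm above the worktop on both rockers and about 50.6 mm on the round key. The vertical wrist force was about 59, 52 and 38 N, harder than needed but under the 120 N wrist limit. I pressed only with the closed fingertips.
- **Last pictures:** Both rockers stay over, both keys are up, the loose things look unmoved, and the gripper is clear with no force on it.
- **Disagreements:** The first console pose from the top camera was about 3 to 4 mm off against the side view. I corrected it with the wrist camera. The network points scattered by up to about 5 pixels, with one clear false round-key find that I ignored.
- **Not measured:** I judged the rocker tilts and key positions from pictures and fingertip height, since the joint values could not be read directly.

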